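Hang the hammer-head carrier on the rail and plug in the interlock key

TASK

Hang the orange-gripped carrier that stands on the bench on the conveyor rail at the station with the green flag, its hook lifted over the yellow lip and lowered until the nose sits on the tread behind it, roughly centred on the flag. Then pull the red tongue key out of its wooden parking block and push it fully home into the slot of the yellow interlock switch, so that the line may start. Let go of both, and leave the blue-gripped carrier, the brush and the tin where they are.

Things in the scene. Friction and masses are not known exactly. Their poses are not given: they have to be found in the camera images.
- conveyor: Fixed conveyor. Origin on the bench below the mid-length front face of the yellow lip; x away from the loading side, y along the rail, z up. Rail 380 mm long: lip x 0-6 mm, top z 209; steel tread x 6-44, top z 185; rear flange x 44-50, top z 205. Rubber bumper bar along y, 16 mm thick, front at x 0, centre z 85. Posts 40 mm wide, 370 high at y +-210, x 0-50. Carriers are loaded from -x.
- pipe (a point): Point on the axis of the fixed galvanised pipe, 50 mm in diameter, 480 mm long, that runs along the rail above it: at conveyor x -9 mm, z 325 (underside z 300, loading side x -34). It blocks a gripper that points straight down over the rail: lean the gripper back towards the conveyor's -x side, fingers pointing down and to +x, by 35 to 45 degrees from vertical while hanging a carrier.
- carrier: Carrier to hang, loose, 0.4-0.65 kg, upright on the bench. Origin: underside, below the grip block's middle; x to the hook side, z up. Shelf x -45 to 42 mm, y +-55, with two fixed dark hammer heads up to z 32. Strap x 34-42, y +-12, to z 160. Hook arm z 150-160, y +-25, to x 63; nose x 55-63, y +-25, z 120-150. The 6 mm lip goes into the 13 mm gap between strap and nose.
- carrier_grip (a point): Centre of the carrier's orange grip block, 36 (x) x 34 (y) x 46 mm (z), at (0, 0, 107) mm in the carrier's frame; grip it across y. A thin 20 mm wide neck joins it to the strap. The carrier's centre of mass lies near below it. Let go on the rail, the carrier leans in some 3 degrees until the strap meets the bumper bar.
- carrier_nose (a point): Centre of the lower end of the carrier's hook nose, at (59, 0, 120) mm in the carrier's frame. Seated, it stands on the tread, 185 mm above the bench and 10 to 17 mm behind the lip's front face; the carrier's underside is then 65 mm above the bench.
- hung_carrier: Bystander: a like carrier with a blue grip block, same sizes and frame, already hanging loose at the other station, its underside 65 mm above the bench.
- station_seat (a point): Where the nose's lower end belongs: on the tread (z 185 mm), 13.5 mm behind the lip's front face, at the middle of the free station. A fixed green flag plate, 50 mm wide, top z 257, stands on the rear flange behind it. Axes as the conveyor's. The other station is about 170 mm along the rail.
- switch: Yellow guard interlock switch with a black band, fixed, 70 (x) x 50 (y) x 70 mm (z), on a steel plate 110 x 58 x 4 mm. Origin: centre of the underside.
- switch_slot (a point): Centre of the slot's mouth in the top face of the switch, 70 mm above the bench. Slot 33 mm along x, 9 mm along y, 50 mm deep straight down, with a 3 mm lead-in chamfer. Axes as the switch's.
- park: Wooden parking block of the key, fixed, 70 x 50 x 70 mm, on a steel plate 110 x 58 x 4 mm, with a slot like the switch's. Origin: centre of the underside.
- key: Red tongue key, loose, 0.12 kg, 115 mm tall, upright in the parking block, its handle's shoulder on the block's top. Origin: centre of the tongue's lower end, z up. Flat steel tongue 30 (x) x 6 (y) mm, z 0-45 mm; red handle 44 (x) x 26 (y) mm, z 45-115 mm. Home in a slot, its origin is 45 mm below the mouth. A half turn about z makes no difference.
- brush: Bystander: a hand brush lying on the bench.
- tin: Bystander: a tin 70 mm in diameter, 100 mm high, standing on the bench; origin at the centre of its underside.
Things that resemble listed ones, but are neither listed nor needed, are in the scene too. Leave any pink or turquoise look-alike of the carrier alone. Of the things that look like the key, the smaller one is meant.

How it is judged (in metres and radians):
On the way, in this order (a step that is already met when the one before it is completed fails the run):
1. the gripper holds the carrier with its nose above the lip and over the tread at the flagged station (z of carrier_nose in the frame of conveyor above 0.209 m and x of carrier_nose in the frame of conveyor between 0.008 and 0.034 m and horizontal distance between carrier_nose and station_seat below 0.045 m and contact force between the fingers and carrier above 1 N), for 0.05 s.
2. the carrier is seated behind the lip and released (z of carrier_nose in the frame of conveyor between 0.18 and 0.192 m and x of carrier_nose in the frame of conveyor between 0.007 and 0.03 m and horizontal distance between carrier_nose and station_seat below 0.03 m and angle between carrier's own z axis and vertical below 0.14 rad and angle between the x axis of carrier and the x axis of conveyor, either way round below 0.14 rad and contact force between the fingers and carrier below 0.3 N), for 0.2 s.
3. the key is home in the switch and released (z of key in the frame of switch_slot below -0.041 m and horizontal distance between key and switch_slot below 0.006 m and angle between key's own z axis and vertical below 0.1 rad and contact force between the fingers and key below 0.3 N), for 0.2 s.
At the end, for the whole second after the job is handed in: Carrier at rest: nose on the tread (z 180-192 mm, 7-30 mm behind the lip front), within 30 mm of the flagged seat, within 8 deg of upright and square to the rail. Key upright within 6 deg in the switch slot, at least 41 mm deep, within 6 mm of its centre. Both released (all of step 2 and all of step 3 and linear speed of each of carrier, key below 0.02 m/s); the robot touches nothing.
It fails at once if the hung carrier is shifted by more than 30 mm (distance of hung_carrier from where it was at the start of the episode above 0.03 m).
It fails at once if the brush is moved by more than 30 mm (distance of brush from where it was at the start of the episode above 0.03 m).
It fails at once if the tin is moved by more than 30 mm (distance of tin from where it was at the start of the episode above 0.03 m).
It also fails if it takes over 58 s, if anything falls off the work surface, if the arm or the gripper's body presses on something with over 40 N, if the wrist force passes 120 N, or if a joint passes its speed limit or range.

ROBOT

A 6-joint arm with a two-finger parallel gripper is mounted at the origin on the work surface. World frame = base frame: x ahead of the robot, y to its left, z up, the work surface at z = 0. Lengths are in mm, angles in rad, forces in N, time in s.
With the tool pointing down it reaches from about 300 to 775 mm from the base axis. Payload 14.6 kg.
Tool frame: the origin (TCP) lies midway between the tips of the shut fingers; the grasp point (between the pads) lies 19 mm behind it (manip.hold_point_z is the distance from the TCP to the grasp point, in mm); z points along the fingers, y is the direction in which the jaws open and shut (so a half turn about z gives the same grasp; the last joint's range is limited). The gripper opens to 94 mm and grips with 3 to 60 N. Pads are 16 mm wide; open, the fingers measure 119 mm over their backs; the gripper's body (75 mm by 177 mm) begins 78 mm behind the grasp point.
Start: joints at [1.261, 0.3, 1.521, -0, 1.321, -0.067], TCP at [132.23, 533.858, 205.446] pointing down, gripper open.
Joint ranges: [-3.03, 3.03], [-0.79, 2.21], [0.23, 2.52], [-1.04, 4.18], [0, 3.07], [-2.55, 2.55]. Speed limits (rad/s): [2.22, 2.22, 2.57, 3.14, 3.14, 3.14].

INTERFACE

Orientations are given as [roll, pitch, yaw] about the fixed x, y, z axes, in that order (R = Rz(yaw) Ry(pitch) Rx(roll)).
In Python, from cell import manip gives the robot as it stands.
- The arm moves only by the shell command python3 -m crank 'ROWS' [OPENING] [FORCE]. ROWS is JSON, a list of rows, each an object with "offset": the shift along the world's x, y, z in m, a list of three; "spin": the turn about the world's z in degrees. In form: [{"offset": [dx, dy, dz], "spin": spin}, ...]. A call has exactly 8 rows; each row is the pose to reach, as a shift and turn from the pose measured when the call began; what a row does not reach only later rows make up. A row lasts 1/12 s, in which the tool goes at most 41.7 mm and 7.16 degrees, less where a joint would pass 70% of its speed; a pose out of reach is approached as far as the arm can. A call with a gripper value outside its range is refused whole. OPENING is the opening, from 0 (shut) to 1 (fully open), set as the call begins (- or left out, the last holds). The fingers move at their own pace and stop on an object; FORCE is the grip in N (left out, the last holds). Time passes only in rows, so rows that repeat a pose let the fingers close, or fill a call up. It gives the time, the measured TCP pose, the force and the opening at its end, in the units of the state.
- manip.read_state(): the state, without advancing time (a new reading comes with each control period).
- manip.camera(name): name is "scene" or "top" or "wrist"; returns a dict with "pixels" (480x640x3 uint8, red, green, blue), "fx", "fy", "cx", "cy" (pixels), "k1" (the pictures are not rectified: a ray, as slopes to the right and down, at radius r is drawn at 1 + k1 r^2 times it, then the intrinsics apply), "extrinsics" (4x4, takes a point from world to camera coordinates); the wrist camera has in their place "hand_eye" (4x4, takes a point from camera to tool coordinates, whose origin is the TCP and whose axes are the flange's). Camera axes: x right, y down, z forward; pixel columns grow to the right and rows downward; lengths in mm; the calibration is good to about 2 mm. A picture is of the moment at which its call begins: read the wrist's pose just before it. There is no depth.
- manip.sign_off(): hands the job in, once; it reports no verdict.
Trained networks look in a picture, given as the dict that the camera call returned (one of the last four; its "shot" number tells which), for a name from the list of things; names that differ only in an ending like _2 or _b are one class to them, and where a whole thing is asked for, a point or a joint stands for the part that bears it (a point fixed in the world has none). Each returns a list of dicts, best first, with "conf" (0 to 1); they miss things now and then, are a little off and sometimes report something else, mostly with a low value. They report only what shows in the picture. A call takes as long as a camera call. They do not tell look-alikes from the thing itself.
- manip.search_frame(picture, name): "location" ([x, y, z] in mm, in world coordinates, good to about 4 mm: the middle of the surface that is visible of it).
- manip.masks_of(picture, name): "mask" (480x640 bool, what is visible of it).
The state is a dict: "clock": time; "joints": joint angles; "qd": joint speeds; "effort": joint torques, N m; "eef_pos": TCP position; "eef_rot": TCP orientation; "wrist_force": force on the tool from outside, world axes, zero at the start; "moment": the same for the moment, N m; "finger_gap": finger opening in mm.
Only numpy, scipy, OpenCV 4.12 (cv2) and the standard library are available. Lean on these libraries where they do the work, as an engineer would, in place of code of your own. Each camera call takes 0.05 s, during which the arm holds its last target. There are 200 camera calls.

## Working session

There is one attempt and no reset: what is moved stays moved. The work goes in short steps, Python scripts to look and compute and a shell command to move; the robot and the scene stay as the last step left them, time stands still between calls to the robot, and variables do not carry over. Pictures are saved under pics/ and viewed, about 8 in all and at most 12, crops included, and the job is handed in when it is done.

```bash
mkdir -p pics; ls; python3 - <<'E'
from cell import manip
import cv2
print([a for a in dir(manip) if a[0]!='_'])
print(manip.read_state())
ims=[]
for n in("scene","top"):
    p=manip.camera(n); cv2.imwrite(f"pics/{n}0.png",p["pixels"][:,:,::-1])
    print(n,p["fx"],p["k1"],p["extrinsics"].round(3).tolist())
    for o in ["conveyor","pipe","carrier","carrier_grip","carrier_nose","hung_carrier","station_seat","switch","switch_slot","park","key","brush","tin"]:
        print(o,[(round(d["conf"],2),[round(float(v)) for v in d["location"]]) for d in manip.search_frame(p,o)][:5])
E
python3 -m crank --help | head -30
```

```text
pics
['Unreachable', 'camera', 'hold_point_z', 'masks_of', 'read_state', 'search_frame', 'sign_off']
{'clock': 0.0, 'joints': array([ 1.26142940e+00,  3.00421258e-01,  1.52159382e+00,  2.23087668e-05,
        1.32067066e+00, -6.65956638e-02]), 'qd': array([ 0.00154443, -0.00124686,  0.00137744,  0.00070473,  0.00114759,
       -0.00080276]), 'effort': array([ 4.06135705e-04, -5.31802511e+01, -3.52748930e+01,  7.08709401e-02,
        2.43473472e-02, -9.91144498e-05]), 'eef_pos': array([132.13213512, 533.62516739, 204.90827502]), 'eef_rot': array([-3.14050343e+00, -9.43014262e-05,  2.89881581e+00]), 'wrist_force': array([ 0.28737082, -0.29501839,  0.49005816]), 'moment': array([-0.03764284, -0.01767122, -0.02036109]), 'finger_gap': 93.90830001654487}
scene 571.0276673024573 -0.005045313087806859 [[-0.503, 0.864, 0.004, 274.365], [0.457, 0.269, -0.848, -118.847], [-0.734, -0.425, -0.53, 1970.678], [0.0, 0.0, 0.0, 1.0]]
conveyor [(0.83, [657, -220, 207])]
pipe [(0.58, [661, -214, 203])]
carrier [(0.96, [377, 30, 97]), (0.77, [557, 80, 28]), (0.69, [821, 44, 34])]
carrier_grip [(0.9, [558
[... 670 characters left out ...]
199.76], [0.0, 0.0, 0.0, 1.0]]
conveyor [(0.96, [546, -201, 345]), (0.71, [543, 377, 24])]
pipe [(0.88, [544, -201, 345])]
carrier [(0.83, [796, 42, 35]), (0.74, [378, 8, 30])]
carrier_grip [(0.9, [798, 41, 35]), (0.73, [385, 11, 28]), (0.62, [543, 78, 32])]
carrier_nose [(0.96, [797, 38, 31]), (0.95, [539, 79, 34]), (0.7, [382, 11, 29]), (0.63, [501, 222, 67])]
hung_carrier [(0.63, [471, -148, 88])]
station_seat [(0.7, [627, -270, 231])]
switch [(0.82, [510, 222, 70]), (0.67, [458, -380, 99])]
switch_slot [(0.63, [506, 221, 69])]
park [(0.96, [542, 375, 25])]
key [(0.55, [563, 491, 158]), (0.53, [556, 380, 136])]
brush []
tin [(0.58, [460, -382, 99])]invalid input: not JSON, or not a number
```

View pics/scene0.png

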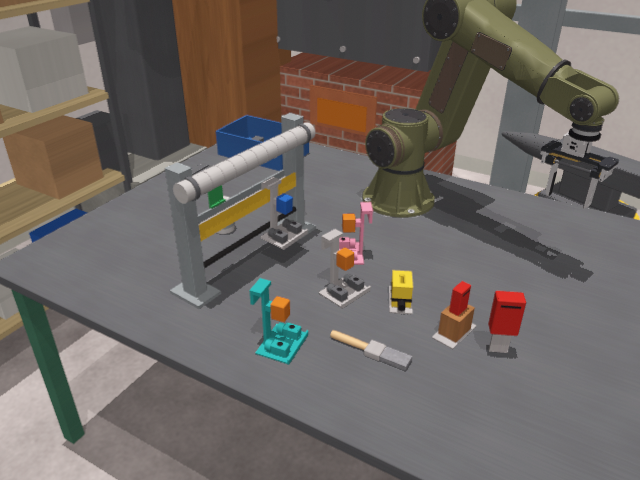

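View pics/top0.png

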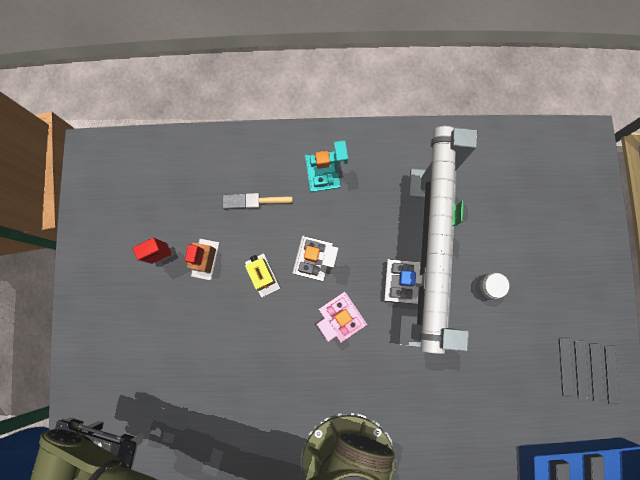

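```bash
cat > h.py <<'E'
import numpy as np, cv2
from scipy.spatial.transform import Rotation as R
from cell import manip
def wrist(a23,j1,Rt):
    M=R.from_euler('ZY',[j1,a23]).inv()*Rt
    e=M.as_euler('ZYZ') # j4,j5,j6+90
    w=lambda x:(x+np.pi)%(2*np.pi)-np.pi
    return np.round([w(e[0]),e[1],w(e[2]-np.pi/2)],2)
def lean(az,tilt,flip):
    # tool z: down, leaning toward azimuth az; tool y horizontal
    z=np.array([np.sin(tilt)*np.cos(az),np.sin(tilt)*np.sin(az),-np.cos(tilt)])
    y=np.array([-np.sin(az),np.cos(az),0])*flip
    return R.from_matrix(np.c_[np.cross(y,z),y,z])
E
python3 - <<'E'
from h import *
d=np.deg2rad
print(wrist(1.821,1.261,R.from_euler('xyz',[-3.1405,0,2.8988])))
for f in(1,-1):
  for a in (95,110,125):
    print(f,a,'rail',wrist(d(a),d(-15),lean(d(-90),d(38),f)),'radial',wrist(d(a),0,lean(0,d(38),f)))
E
```

```text
[-0.    1.32 -0.07]
1 95 rail [-0.66  1.34 -0.15] radial [ 0.    0.82 -1.57]
1 110 rail [-0.71  1.14  0.02] radial [ 0.    0.56 -1.57]
1 125 rail [-0.82  0.95  0.23] radial [ 0.    0.3  -1.57]
-1 95 rail [-0.66  1.34  2.99] radial [0.   0.82 1.57]
-1 110 rail [-0.71  1.14 -3.12] radial [0.   0.56 1.57]
-1 125 rail [-0.82  0.95 -2.91] radial [0.   0.3  1.57]
```

```bash
python3 -m crank '[{"offset":[0,0,0],"spin":7},{"offset":[0,0,0.02],"spin":14},{"offset":[0,0,0.04],"spin":21},{"offset":[0,0,0.06],"spin":28},{"offset":[0,0,0.08],"spin":35},{"offset":[0,0,0.1],"spin":42},{"offset":[0,0,0.1],"spin":49},{"offset":[0,0,0.1],"spin":56}]' 1; python3 -c "
from cell import manip;print(manip.read_state()['joints'].round(4))"
```

```text
clock: 2.07
eef_pos: [132.3, 534.1, 306.7]
eef_rot: [3.14, 0.002, -2.401]
wrist_force: [0.2, -0.7, -0.7]
finger_gap: 93.8
[ 1.2614  0.2441  1.3593  0.      1.5359 -1.05  ]
```

```bash
python3 -m crank '[{"offset":[0.012,0.038,0],"spin":7},{"offset":[0.024,0.076,0],"spin":14},{"offset":[0.036,0.114,0],"spin":21},{"offset":[0.048,0.152,0],"spin":28},{"offset":[0.06,0.19,0],"spin":30},{"offset":[0.072,0.228,0],"spin":30},{"offset":[0.084,0.266,0],"spin":30},{"offset":[0.096,0.304,0],"spin":30}]' 1; python3 -c "
from cell import manip;print(manip.read_state()['joints'].round(4))"
```

```text
clock: 2.73
eef_pos: [206.9, 767.1, 296.3]
eef_rot: [3.14, 0.015, -1.877]
wrist_force: [-3.7, -18.2, 28.8]
finger_gap: 93.8
[ 1.2606  0.991   0.2339  0.002   1.902  -1.5741]
```

```bash
python3 -m crank '[{"offset":[0.012,0.038,0],"spin":0},{"offset":[0.024,0.076,0],"spin":0},{"offset":[0.036,0.114,0],"spin":0},{"offset":[0.036,0.114,0],"spin":0},{"offset":[0.036,0.114,0],"spin":0},{"offset":[0.036,0.114,0],"spin":0},{"offset":[0.036,0.114,0],"spin":0},{"offset":[0.036,0.114,0],"spin":0}]' 1; python3 -c "
from cell import manip;s=manip.read_state();print(s['joints'].round(4),s['eef_rot'])"
```

```text
clock: 3.4
eef_pos: [217.1, 787.9, 260.8]
eef_rot: [3.139, 0.045, -1.877]
wrist_force: [0.1, -0.4, 1.4]
finger_gap: 93.8
[ 1.2561  1.0353  0.2347  0.0033  1.827  -1.5784] [ 3.1387576   0.04456107 -1.87699498]
```

```bash
python3 -m crank '[{"offset":[0.6,1.9,0.2],"spin":0},{"offset":[0.6,1.9,0.2],"spin":0},{"offset":[0.6,1.9,0.2],"spin":0},{"offset":[0.6,1.9,0.2],"spin":0},{"offset":[0.6,1.9,0.2],"spin":0},{"offset":[0.6,1.9,0.2],"spin":0},{"offset":[0.6,1.9,0.2],"spin":0},{"offset":[0.6,1.9,0.2],"spin":0}]' 1; python3 -c "
from cell import manip;s=manip.read_state();print(s['joints'].round(4),s['eef_rot'])"
```

```text
clock: 4.07
eef_pos: [234.1, 813.8, 196.4]
eef_rot: [3.138, 0.073, -1.877]
wrist_force: [0.9, 0.6, -0.3]
finger_gap: 93.6
[ 1.2459  1.1143  0.2355  0.005   1.7192 -1.5886] [ 3.13801295  0.07263173 -1.87715412]
```

```bash
python3 -m crank '[{"offset":[0.3,0.95,1.0],"spin":0},{"offset":[0.3,0.95,1.0],"spin":0},{"offset":[0.3,0.95,1.0],"spin":0},{"offset":[0.3,0.95,1.0],"spin":0},{"offset":[0.3,0.95,1.0],"spin":0},{"offset":[0.3,0.95,1.0],"spin":0},{"offset":[0.3,0.95,1.0],"spin":0},{"offset":[0.3,0.95,1.0],"spin":0}]' 1; python3 -c "
from cell import manip;s=manip.read_state();print(s['joints'].round(4),s['eef_rot'])"
```

```text
clock: 4.73
eef_pos: [228.3, 777.4, 313.8]
eef_rot: [3.137, 0.1, -1.877]
wrist_force: [1.1, -0.3, -0.4]
finger_gap: 94.2
[ 1.2377  0.9695  0.2352  0.007   1.8369 -1.5955] [ 3.13748185  0.1000909  -1.87723282]
```

```bash
for i in 1 2 3 4; do python3 -m crank '[{"offset":[0.3,0.95,0.45],"spin":0},{"offset":[0.3,0.95,0.45],"spin":0},{"offset":[0.3,0.95,0.45],"spin":0},{"offset":[0.3,0.95,0.45],"spin":0},{"offset":[0.3,0.95,0.45],"spin":0},{"offset":[0.3,0.95,0.45],"spin":0},{"offset":[0.3,0.95,0.45],"spin":0},{"offset":[0.3,0.95,0.45],"spin":0}]' 1 | sed -n 1,3p; done; python3 -c "
from cell import manip;s=manip.read_state();print(s['joints'].round(4),s['eef_rot'])"
```

```text
clock: 5.4
eef_pos: [234.8, 784.3, 312.5]
eef_rot: [3.137, 0.128, -1.877]
clock: 6.07
eef_pos: [240.0, 790.9, 313.0]
eef_rot: [3.137, 0.156, -1.877]
clock: 6.73
eef_pos: [244.5, 797.8, 313.8]
eef_rot: [3.136, 0.185, -1.878]
clock: 7.4
eef_pos: [248.3, 804.8, 314.9]
eef_rot: [3.136, 0.214, -1.878]
[ 1.2235  0.9741  0.2356  0.0141  1.7187 -1.6081] [ 3.13614353  0.2135208  -1.87781574]
```

```bash
for i in 1 2 3 4 5 6 7 8; do python3 -m crank '[{"offset":[0.3,0.95,0.45],"spin":0},{"offset":[0.3,0.95,0.45],"spin":0},{"offset":[0.3,0.95,0.45],"spin":0},{"offset":[0.3,0.95,0.45],"spin":0},{"offset":[0.3,0.95,0.45],"spin":0},{"offset":[0.3,0.95,0.45],"spin":0},{"offset":[0.3,0.95,0.45],"spin":0},{"offset":[0.3,0.95,0.45],"spin":0}]' 1 | sed -n 1,3p; done; python3 - <<'E'
from h import *
s=manip.read_state();print(s['joints'].round(4),s['eef_rot'])
M=R.from_euler('xyz',s['eef_rot']).as_matrix();print(M.round(3))
# scene measurement: masks
p=manip.camera("top"); 
for o in["carrier","switch","park","conveyor","key","pipe","station_seat"]:
    for d in manip.masks_of(p,o)[:4]:
        m=d["mask"].astype('uint8'); ys,xs=np.nonzero(m)
        print(o,round(d["conf"],2),len(xs),[tuple(np.round(v,1)) if not np.isscalar(v) else round(v,1) for v in cv2.minAreaRect(np.c_[xs,ys].astype('float32'))])
c=p["pixels"][120:380,120:480,::-1]; cv2.imwrite("pics/topcrop.png",cv2.resize(c,None,fx=2.2,fy=2.2,interpolation=cv2.INTER_CUBIC))
print(p["cx"],p["cy"],p["fy"])
E
```

```text
clock: 8.07
eef_pos: [251.7, 811.9, 316.3]
eef_rot: [3.136, 0.243, -1.878]
clock: 8.73
eef_pos: [254.8, 819.1, 317.9]
eef_rot: [3.136, 0.272, -1.878]
clock: 9.4
eef_pos: [257.7, 826.3, 319.8]
eef_rot: [3.136, 0.301, -1.878]
clock: 10.07
eef_pos: [260.5, 833.5, 322.1]
eef_rot: [3.135, 0.33, -1.879]
clock: 10.73
eef_pos: [263.0, 840.6, 324.4]
eef_rot: [3.135, 0.36, -1.879]
clock: 11.4
eef_pos: [265.5, 847.8, 327.1]
eef_rot: [3.135, 0.389, -1.879]
clock: 12.07
eef_pos: [267.9, 854.8, 329.9]
eef_rot: [3.135, 0.418, -1.879]
clock: 12.73
eef_pos: [270.2, 861.8, 333.0]
eef_rot: [3.135, 0.448, -1.879]
[ 1.2187  0.9772  0.2356  0.0258  1.4815 -1.6123] [ 3.13473353  0.44798699 -1.87932894]
[[-0.274 -0.954  0.125]
 [-0.859  0.301  0.415]
 [-0.433  0.006 -0.901]]
carrier 0.82 1476 [(np.float64(338.3), np.float64(319.5)), (np.float64(40.6), np.float64(42.0)), 55.6]
carrier 0.78 1363 [(np.float64(328.0), np.float64(165.9)), (np.float64(45.4), np.float64(41.6)), 81.9]
carrier 0.77 1399 [(np.float64(315.8), np.float64(258.9)), (np.float64(38.8), np.float64(40.3)), 14.0]
switch 0.89 925 [(np.float64(
[... 233 characters left out ...]
p.float64(68.4), np.float64(225.9)), 2.6]
conveyor 0.55 834 [(np.float64(261.5), np.float64(274.5)), (np.float64(40.7), np.float64(21.9)), 63.4]
key 0.8 304 [(np.float64(194.6), np.float64(254.1)), (np.float64(17.2), np.float64(18.4)), 14.0]
key 0.64 1382 [(np.float64(316.1), np.float64(258.9)), (np.float64(38.2), np.float64(40.6)), 14.6]
key 0.58 726 [(np.float64(152.4), np.float64(250.8)), (np.float64(25.9), np.float64(35.8)), 63.4]
pipe 0.57 8235 [(np.float64(437.5), np.float64(239.8)), (np.float64(68.3), np.float64(226.4)), 2.6]
station_seat 0.62 202 [(np.float64(458.4), np.float64(213.0)), (np.float64(10.3), np.float64(24.6)), 5.7]
322.1548001815906 237.55711277546462 457.68363369621017
```

View pics/topcrop.png

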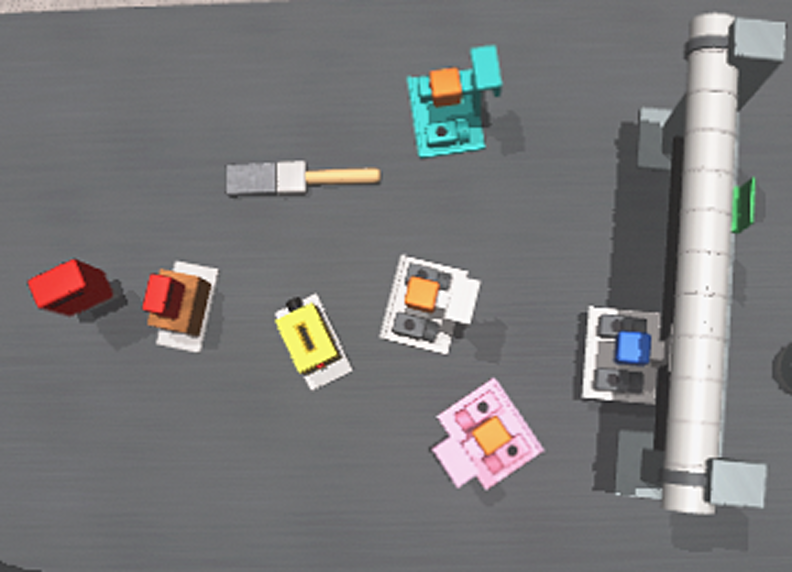

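```bash
cat >> h.py <<'E'
def ray(p,uv,T=None):
    uv=np.atleast_2d(uv).astype(float)
    d=(uv-[p["cx"],p["cy"]])/[p["fx"],p["fy"]]
    u=d.copy()
    for _ in range(10): u=d/(1+p["k1"]*(u**2).sum(1,keepdims=True))
    E=p["extrinsics"] if T is None else np.linalg.inv(T)
    D=np.c_[u,np.ones(len(u))]@E[:3,:3]
    return -E[:3,:3].T@E[:3,3],D
def px2w(p,uv,z,T=None):
    c,D=ray(p,uv,T); return c+D*((z-c[2])/D[:,2])[:,None]
def w2px(p,P,T=None):
    E=p["extrinsics"] if T is None else np.linalg.inv(T)
    q=np.atleast_2d(P)@E[:3,:3].T+E[:3,3]; s=q[:,:2]/q[:,2:]
    s=s*(1+p["k1"]*(s**2).sum(1,keepdims=True)); return s*[p["fx"],p["fy"]]+[p["cx"],p["cy"]]
E
python3 - <<'E'
from h import *
p=manip.camera("top"); f=lambda a,z:px2w(p,np.array(a)/2.2+120,z).round(0)[:,:2].tolist()
print("shelf L",f([(403,255),(382,338)],4),"grip",f([(423,293)],130),"gripcorners",f([(409,275),(440,280),(437,311),(406,306)],130))
print("hook arm right edge",f([(481,282),(470,324)],160))
print("pipe L/R top",f([(690,40),(735,40)],325),"bot",f([(668,470),(714,470)],325))
print("flag top",f([(753,180),(745,232)],257))
print("hung grip",f([(633,348)],195),"shelf left",f([(589,306),(583,399)],70))
print("key top",f([(157,293),(148,275),(174,278),(167,312),(143,309)],140))
print("park plate",f([(176,262),(218,269),(201,352),(157,343)],4))
print("slot",f([(299,319),(315,351)],70),"sw top",f([(276,318),(315,302),(341,357),(302,373)],70))
print("sw plate",f([(352,372),(317,390)],4))
# automatic colour blobs
hsv=cv2.cvtColor(p["pixels"],cv2.COLOR_RGB2HSV); 
def blob(lo,hi,box,z):
    x0,y0,x1,y1=box; m=cv2.inRange(hsv,lo,hi)[y0:y1,x0:x1]; n,l,st,ce=cv2.connectedComponentsWithStats(m)
    i=1+st[1:,4].argmax(); ys,xs=np.nonzero(l==i); r=cv2.minAreaRect(np.c_[xs+x0,ys+y0].astype('float32')); print(r, px2w(p,[r[0]],z).round(1))
blob((8,150,150),(20,255,255),(295,235,335,275),130)
blob((0,180,150),(6,255,255),(180,240,215,272),140)
blob((22,150,150),(35,255,255),(240,250,285,300),70)
E
```

```text
shelf L [[615.0, 109.0], [509.0, 137.0]] grip [[549.0, 80.0]] gripcorners [[570.0, 95.0], [564.0, 60.0], [528.0, 64.0], [535.0, 99.0]]
hook arm right edge [[556.0, 13.0], [509.0, 27.0]]
pipe L/R top [[773.0, -200.0], [773.0, -246.0]] bot [[352.0, -153.0], [350.0, -197.0]]
flag top [[644.0, -273.0], [588.0, -261.0]]
hung grip [[476.0, -148.0]] shelf left [[536.0, -119.0], [425.0, -107.0]]
key top [[555.0, 387.0], [576.0, 398.0], [572.0, 367.0], [533.0, 375.0], [537.0, 403.0]]
park plate [[613.0, 405.0], [603.0, 349.0], [496.0, 370.0], [508.0, 427.0]]
slot [[528.0, 233.0], [489.0, 213.0]] sw top [[530.0, 261.0], [549.0, 213.0], [481.0, 182.0], [463.0, 229.0]]
sw plate [[466.0, 176.0], [445.0, 221.0]]
((311.3529968261719, 252.5882568359375), (13.581995010375977, 12.611851692199707), 14.03624439239502) [[550.7  81.8 130. ]]
((190.64707946777344, 252.91177368164062), (9.45888900756836, 16.97749137878418), 14.03624439239502) [[555.7 389.  140. ]]
((258.5928039550781, 272.95880126953125), (14.824053764343262, 6.193612098693848), 66.03751373291016) [[507.1 225.5  70. ]]
```

```bash
python3 -m crank '[{"offset":[0.012,-0.036,0],"spin":-7},{"offset":[0.024,-0.072,0],"spin":-14},{"offset":[0.036,-0.108,0],"spin":-21},{"offset":[0.048,-0.144,0],"spin":-28},{"offset":[0.06,-0.18,0],"spin":-35},{"offset":[0.072,-0.216,0],"spin":-42},{"offset":[0.084,-0.252,0],"spin":-49},{"offset":[0.096,-0.288,0],"spin":-56}]' 1;  python3 - <<'E'
from h import *
s=manip.read_state();print(s['joints'].round(4))
M=R.from_euler('xyz',s['eef_rot']).as_matrix();print(M.round(3), np.rad2deg(np.arctan2(M[1,2],M[0,2])))
E
```

```text
clock: 13.85
eef_pos: [361.1, 587.3, 333.5]
eef_rot: [3.134, 0.449, -2.762]
wrist_force: [1.2, -0.3, 0.7]
finger_gap: 94.1
[ 1.0731  0.3596  1.2113 -0.2928  1.2253 -0.8278]
[[-0.837 -0.374  0.4  ]
 [-0.334  0.928  0.168]
 [-0.434  0.007 -0.901]] 22.744099671402957
```

```bash
python3 -m crank '[{"offset":[0.012,-0.032,0],"spin":-7},{"offset":[0.024,-0.064,0],"spin":-14},{"offset":[0.036,-0.096,0],"spin":-21},{"offset":[0.048,-0.128,0],"spin":-28},{"offset":[0.06,-0.16,0],"spin":-35},{"offset":[0.072,-0.192,0],"spin":-42},{"offset":[0.084,-0.224,0],"spin":-49},{"offset":[0.096,-0.256,0],"spin":-56}]' 1;  python3 -m crank '[{"offset":[0.012,-0.025,0],"spin":-7},{"offset":[0.024,-0.05,-0.01],"spin":-14},{"offset":[0.036,-0.075,-0.02],"spin":-21},{"offset":[0.048,-0.1,-0.03],"spin":-28},{"offset":[0.06,-0.125,-0.04],"spin":-35},{"offset":[0.072,-0.15,-0.05],"spin":-42},{"offset":[0.084,-0.175,-0.06],"spin":-49},{"offset":[0.096,-0.195,-0.07],"spin":-56}]' 1;python3 - <<'E'
from h import *
s=manip.read_state();print(s['joints'].round(4))
M=R.from_euler('xyz',s['eef_rot']).as_matrix();print(M.round(3), np.rad2deg(np.arctan2(M[1,2],M[0,2])))
E
```

```text
clock: 14.52
eef_pos: [457.2, 329.8, 333.9]
eef_rot: [3.133, 0.449, 2.538]
wrist_force: [0.6, 0.5, -0.3]
finger_gap: 93.9
clock: 15.18
eef_pos: [553.7, 133.2, 263.8]
eef_rot: [3.133, 0.449, 1.554]
wrist_force: [0.4, 1.1, -0.2]
finger_gap: 94.0
[ 0.3653  0.4093  1.3012 -0.4186  1.5974  0.404 ]
[[ 0.015  1.     0.002]
 [ 0.901 -0.013 -0.434]
 [-0.434  0.008 -0.901]] -89.76831425084261
```

```bash
cat >> h.py <<'E'
def wristcam():
    s=manip.read_state(); p=manip.camera("wrist")
    T=np.eye(4); T[:3,:3]=R.from_euler('xyz',s['eef_rot']).as_matrix(); T[:3,3]=s['eef_pos']
    return p,T@p["hand_eye"]
E
python3 - <<'E'
from h import *
p,T=wristcam(); cv2.imwrite("pics/w1.png",p["pixels"][:,:,::-1]); np.savez("w1.npz",T=T,**{k:p[k] for k in("fx","fy","cx","cy","k1")})
print(w2px(p,[[550,81,130],[550,81,107],[620,-234,185]],T))
E
```

```text
[[314.70916523 216.62926084]
 [314.69062041 201.1691221 ]
 [374.05823289 438.83626875]]
```

View pics/w1.png

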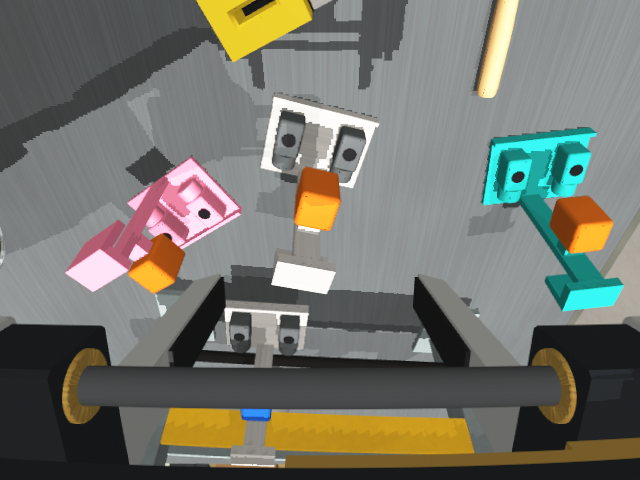

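```bash
python3 - <<'E'
from h import *
d=np.load("w1.npz"); p={k:float(d[k]) for k in("fx","fy","cx","cy","k1")}; T=d["T"]
f=lambda a,z:px2w(p,a,z,T).round(1)[:,:2].tolist()
print("cam",T[:3,3].round())
print("hook top",f([(275,258),(335,266),(330,293),(272,284)],160))
print("shelf",f([(276,93),(379,124),(354,187),(261,165)],6))
print("grip top",f([(297,192),(336,200),(336,229),(296,222)],130))
print("lip",f([(165,414),(270,417),(380,423),(470,426)],209),f([(165,445),(470,452)],185))
E
```

```text
cam [554. 277. 393.]
hook top [[517.1, 61.8], [566.4, 51.7], [562.4, 18.4], [511.8, 31.1]]
shelf [[512.7, 142.7], [618.1, 108.5], [595.3, 31.0], [489.3, 62.1]]
grip top [[536.2, 106.0], [567.7, 97.6], [568.2, 67.3], [533.9, 75.6]]
lip [[392.0, -109.6], [499.9, -116.4], [615.2, -134.4], [715.8, -148.6]] [[345.2, -249.7], [758.7, -288.5]]
```

```bash
python3 - <<'E'
import cv2
a=cv2.imread("pics/w1.png")
cv2.imwrite("pics/w1c.png",cv2.resize(a[80:300,240:400],None,fx=2.7,fy=2.7,interpolation=cv2.INTER_CUBIC))
E
```

```text
(no output)
```

View pics/w1c.png

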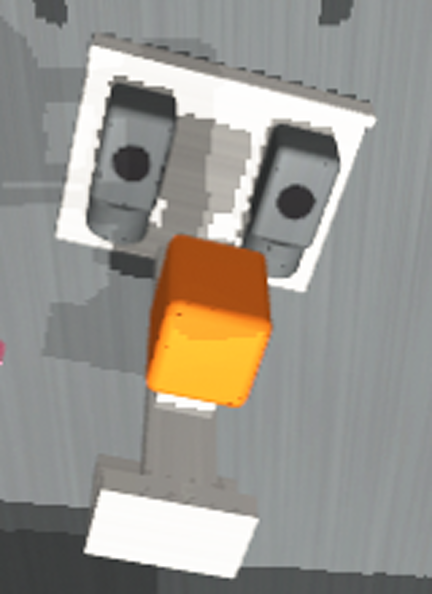

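```bash
python3 - <<'E'
from h import *
d=np.load("w1.npz"); p={k:float(d[k]) for k in("fx","fy","cx","cy","k1")}; T=d["T"]
o=np.array([240,80])
X=[];Y=[]
for n,c,z,m in [("grip",[(168,305),(271,328),(240,406),(148,383)],130,[(-18,-17),(-18,17),(18,17),(18,-17)]),
  ("hook",[(102,489),(259,518),(236,578),(85,552)],160,[(34,-25),(34,25),(63,25),(63,-25)]),
  ("shelf",[(93,43),(375,122),(303,290),(57,238)],6,[(-45,-55),(-45,55),(42,55),(42,-55)])]:
    w=px2w(p,np.array(c)/2.7+o,z,T)[:,:2]; print(n,w.round(1).tolist(),w.mean(0).round(1)); X+=m;Y+=w.tolist()
    A,_=cv2.estimateAffinePartial2D(np.float32(m),np.float32(w)); print(np.rad2deg(np.arctan2(A[1,0],A[0,0])).round(1),np.hypot(A[0,0],A[1,0]).round(3),A[:,2].round(1))
A,_=cv2.estimateAffinePartial2D(np.float32(X),np.float32(Y)); print(np.rad2deg(np.arctan2(A[1,0],A[0,0])),np.hypot(A[0,0],A[1,0]),A[:,2])
E
```

```text
grip [[540.4, 105.0], [571.3, 96.1], [562.1, 65.9], [532.9, 75.8]] [551.7  85.7]
-106.5 0.89 [551.7  85.7]
hook [[519.1, 58.3], [567.2, 44.8], [560.1, 17.0], [511.3, 30.5]] [539.4  37.7]
-105.4 1.003 [552.4  84.6]
shelf [[510.9, 139.8], [618.1, 107.2], [593.2, 30.5], [489.0, 58.0]] [552.8  83.9]
-104.8 0.977 [551.6  83.8]
-104.91404088932227 0.9801626132092249 [551.59595355  83.6355321 ]
```

```bash
python3 -m crank '[{"offset":[0.003,-0.004,-0.025],"spin":-6},{"offset":[0.006,-0.008,-0.05],"spin":-12},{"offset":[0.008,-0.012,-0.077],"spin":-15.4},{"offset":[0.005,-0.023,-0.102],"spin":-15.4},{"offset":[0.002,-0.035,-0.127],"spin":-15.4},{"offset":[-0.002,-0.047,-0.152],"spin":-15.4},{"offset":[-0.005,-0.058,-0.176],"spin":-15.4},{"offset":[-0.005,-0.058,-0.176],"spin":-15.4}]' 1;  python3 - <<'E'
from h import *
p=manip.camera("scene"); cv2.imwrite("pics/s1.png",cv2.resize(p["pixels"][130:330,200:400,::-1],None,fx=3,fy=3))
E
```

```text
clock: 15.9
eef_pos: [547.7, 70.1, 81.2]
eef_rot: [-3.141, 0.455, 1.276]
wrist_force: [-0.9, -0.6, -0.8]
finger_gap: 94.1
```

View pics/s1.png

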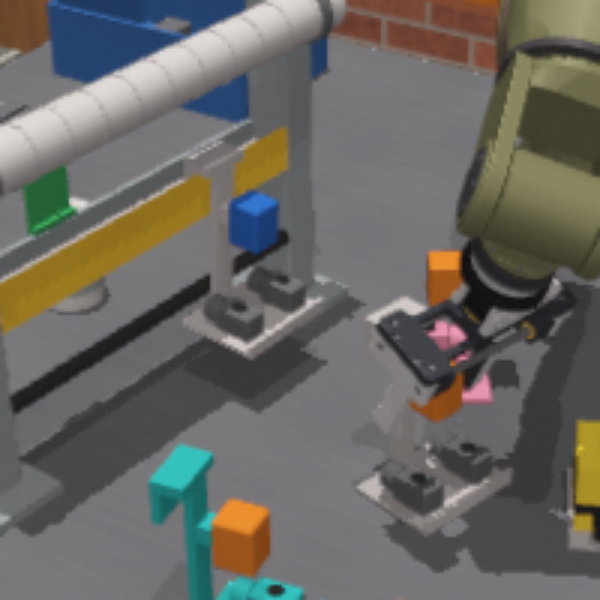

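```bash
python3 -m crank '[{"offset":[0,0,0],"spin":0},{"offset":[0,0,0],"spin":0},{"offset":[0,0,0],"spin":0},{"offset":[0,0,0],"spin":0},{"offset":[0,0,0],"spin":0},{"offset":[0,0,0],"spin":0},{"offset":[0,0,0],"spin":0},{"offset":[0,0,0],"spin":0}]' 0 45
```

```text
clock: 16.62
eef_pos: [549.1, 71.3, 84.0]
eef_rot: [3.139, 0.453, 1.275]
wrist_force: [-0.7, 0.4, -0.1]
finger_gap: 44.3
```

```bash
python3 -m crank '[{"offset":[0,0,0],"spin":0},{"offset":[0,0,0],"spin":0},{"offset":[0,0,0],"spin":0},{"offset":[0,0,0.01],"spin":0},{"offset":[0,0,0.03],"spin":0},{"offset":[0,0,0.055],"spin":0},{"offset":[0,0,0.08],"spin":0},{"offset":[0,0,0.1],"spin":0}]' 0 45;  python3 - <<'E'
from h import *
p=manip.camera("scene"); cv2.imwrite("pics/s2.png",cv2.resize(p["pixels"][130:330,200:400,::-1],None,fx=3,fy=3))
p,T=wristcam(); cv2.imwrite("pics/w2.png",p["pixels"][:,:,::-1]); np.savez("w2.npz",T=T,**{k:p[k] for k in("fx","fy","cx","cy","k1")})
print(manip.read_state())
E
```

```text
clock: 17.28
eef_pos: [549.0, 71.4, 186.0]
eef_rot: [3.139, 0.452, 1.275]
wrist_force: [0.5, 0.3, -5.6]
finger_gap: 33.9
{'clock': 17.3833, 'joints': array([ 0.2471323 ,  0.47322332,  1.38933302, -0.38590848,  1.52147243,
        0.61027398]), 'qd': array([-0.00030225,  0.05362597,  0.06485049,  0.00422063, -0.06020003,
        0.02339759]), 'effort': array([ 2.18556798e-02, -6.50515938e+01, -3.64969146e+01, -1.44387815e+00,
        2.02994429e+00, -3.73704862e-01]), 'eef_pos': array([550.10148555,  71.60022113, 187.21085893]), 'eef_rot': array([3.13380015, 0.4500304 , 1.27265655]), 'wrist_force': array([ 0.81453094,  0.18415375, -5.76174763]), 'moment': array([ 0.6381166 , -0.19247251,  0.00914224]), 'finger_gap': 33.75317622303844}
```

View pics/w2.png

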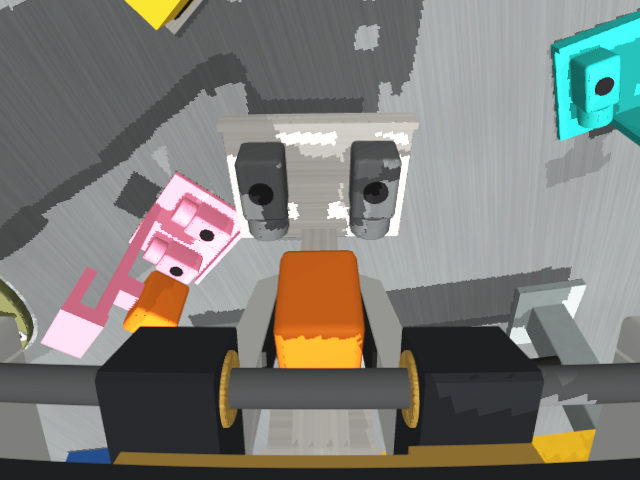

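```bash
python3 -m crank '[{"offset":[0.008,-0.015,0],"spin":1},{"offset":[0.02,-0.045,0],"spin":3},{"offset":[0.032,-0.08,0],"spin":5},{"offset":[0.044,-0.115,0],"spin":7},{"offset":[0.056,-0.15,0],"spin":9},{"offset":[0.066,-0.18,0],"spin":9.3},{"offset":[0.072,-0.198,0],"spin":9.3},{"offset":[0.074,-0.205,0],"spin":9.3}]' 0 45;  python3 - <<'E'
from h import *
p=manip.camera("scene"); cv2.imwrite("pics/s3.png",cv2.resize(p["pixels"][130:300,180:400,::-1],None,fx=3.5,fy=3.5,interpolation=cv2.INTER_CUBIC))
print(manip.read_state()['eef_pos'],manip.read_state()['eef_rot'],manip.read_state()['joints'])
E
```

```text
clock: 18.05
eef_pos: [623.6, -136.2, 185.0]
eef_rot: [3.137, 0.45, 1.434]
wrist_force: [-1.0, -0.2, -6.7]
finger_gap: 33.5
[ 623.61031938 -135.91200918  185.18475933] [3.13686374 0.45008905 1.43366719] [-0.087249    0.53601048  1.30065617 -0.46192869  1.3487695   0.16230253]
```

View pics/s3.png

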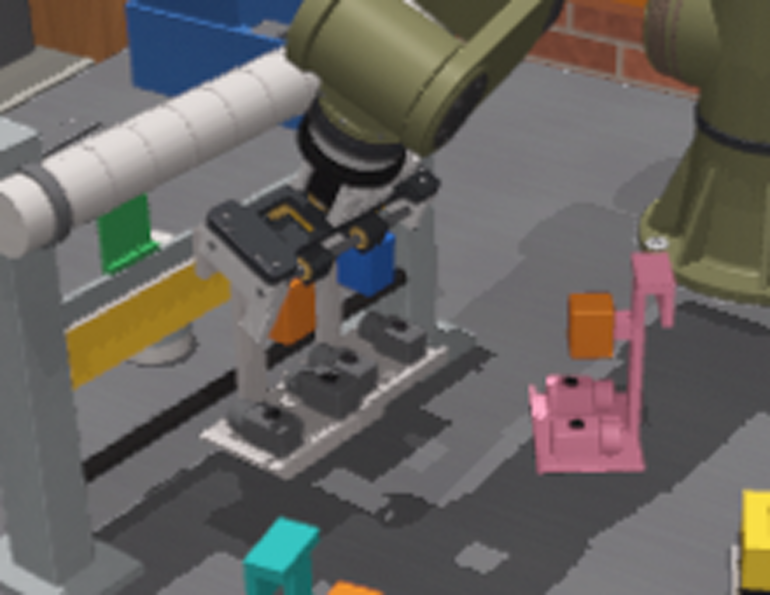

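```bash
python3 -m crank '[{"offset":[0,-0.005,0.002],"spin":0},{"offset":[-0.001,-0.01,0.002],"spin":0},{"offset":[-0.002,-0.016,0.002],"spin":0},{"offset":[-0.002,-0.021,0.002],"spin":0},{"offset":[-0.003,-0.026,0.002],"spin":0},{"offset":[-0.003,-0.03,0.002],"spin":0},{"offset":[-0.003,-0.03,0.002],"spin":0},{"offset":[-0.003,-0.03,0.002],"spin":0}]' 0 45;  python3 - <<'E'
from h import *
p=manip.camera("scene"); c=p["pixels"][150:260,200:310,::-1]; cv2.imwrite("pics/s4.png",cv2.resize(c,None,fx=6,fy=6,interpolation=cv2.INTER_CUBIC))
p,T=wristcam(); cv2.imwrite("pics/w4.png",p["pixels"][:,:,::-1]); np.savez("w4.npz",T=T,**{k:p[k] for k in("fx","fy","cx","cy","k1")})
E
```

```text
clock: 18.77
eef_pos: [620.5, -166.0, 187.2]
eef_rot: [3.137, 0.45, 1.433]
wrist_force: [0.4, 0.4, -6.8]
finger_gap: 33.9
```

View pics/s4.png

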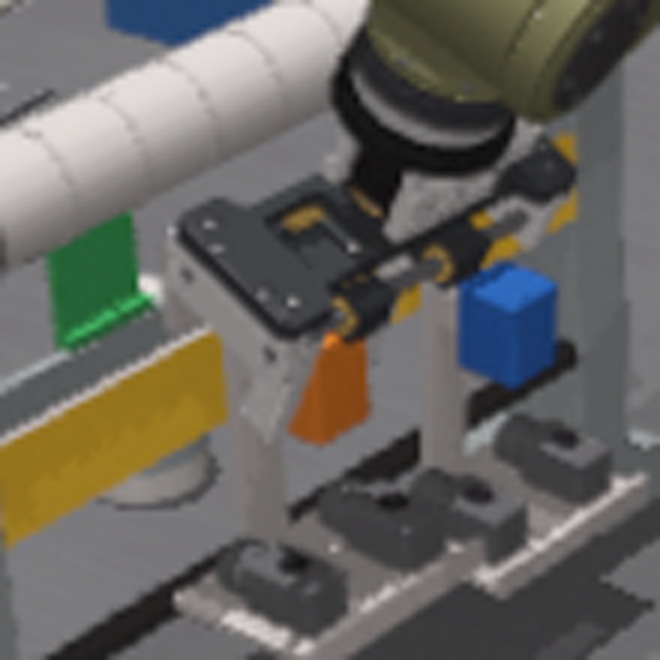

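```bash
python3 - <<'E'
from h import *
p=manip.camera("scene"); f=lambda a,z:px2w(p,np.array(a)/6+[200,150],z).round(1)[:,:2].tolist()
print("lip top front",f([(0,440),(215,335)],209),"flag bottom",f([(62,345),(152,298)],205))
print("lip bottom",f([(5,545),(228,412)],170))
print("bumper front lower",f([(75,655),(200,580)],77))
print("shelf outer corners",f([(178,600),(310,652)],103))
print("search seat",[(d["conf"],d["location"]) for d in manip.search_frame(p,"station_seat")][:1])
# lip in top cam? carrier in wrist cam
d=np.load("w4.npz"); q={k:float(d[k]) for k in("fx","fy","cx","cy","k1")}; T=d["T"]
im=cv2.imread("pics/w4.png")[:,:,::-1]; h=cv2.cvtColor(np.ascontiguousarray(im),cv2.COLOR_RGB2HSV)
m=cv2.inRange(h,(20,120,60),(32,255,255)); ys,xs=np.nonzero(m); 
for c in range(0,640,60):
    y=ys[xs==c]; print(c,(y.min(),y.max()) if len(y) else None,end=' ')
E
```

```text
lip top front [[731.9, -234.6], [615.1, -212.0]] flag bottom [[650.7, -268.8], [596.8, -261.5]]
lip bottom [[748.4, -223.3], [613.8, -209.4]]
bumper front lower [[695.7, -240.4], [619.1, -229.7]]
shelf outer corners [[667.4, -202.4], [670.7, -128.4]]
search seat [(0.67, [629.4, -267.9, 222.4])]
0 None 60 None 120 (np.int64(319), np.int64(463)) 180 (np.int64(319), np.int64(466)) 240 (np.int64(454), np.int64(467)) 300 (np.int64(338), np.int64(467)) 360 (np.int64(455), np.int64(467)) 420 (np.int64(316), np.int64(466)) 480 (np.int64(314), np.int64(465)) 540 (np.int64(346), np.int64(463)) 600 None
```

```bash
python3 -m crank '[{"offset":[0.002,-0.002,0],"spin":0},{"offset":[0.004,-0.004,0],"spin":0},{"offset":[0.005,-0.006,0],"spin":0},{"offset":[0.005,-0.008,0],"spin":0},{"offset":[0.005,-0.01,0],"spin":0},{"offset":[0.005,-0.012,0],"spin":0},{"offset":[0.005,-0.012,0],"spin":0},{"offset":[0.005,-0.012,0],"spin":0}]' 0 45; python3 -m crank '[{"offset":[0,-0.001,0],"spin":0},{"offset":[0,-0.002,0],"spin":0},{"offset":[0,-0.003,0],"spin":0},{"offset":[0,-0.004,0],"spin":0},{"offset":[0,-0.005,0],"spin":0},{"offset":[0,-0.005,0],"spin":0},{"offset":[0,-0.005,0],"spin":0},{"offset":[0,-0.005,0],"spin":0}]' 0 45
```

```text
clock: 19.63
eef_pos: [625.6, -177.8, 187.1]
eef_rot: [3.137, 0.45, 1.434]
wrist_force: [-0.3, -0.3, -6.6]
finger_gap: 34.2
clock: 20.3
eef_pos: [625.6, -182.8, 187.1]
eef_rot: [3.137, 0.45, 1.434]
wrist_force: [-0.9, 0.1, -6.3]
finger_gap: 34.1
```

```bash
python3 -m crank '[{"offset":[0,-0.001,0],"spin":0},{"offset":[0,-0.002,0],"spin":0},{"offset":[0,-0.003,0],"spin":0},{"offset":[0,-0.004,0],"spin":0},{"offset":[0,-0.005,0],"spin":0},{"offset":[0,-0.005,0],"spin":0},{"offset":[0,-0.005,0],"spin":0},{"offset":[0,-0.005,0],"spin":0}]' 0 45
```

```text
clock: 20.97
eef_pos: [625.7, -184.5, 187.3]
eef_rot: [3.138, 0.446, 1.436]
wrist_force: [-5.7, 23.6, 0.9]
finger_gap: 33.8
```

```bash
python3 -m crank '[{"offset":[0,0.0047,0],"spin":0},{"offset":[0,0.0047,0],"spin":0},{"offset":[0,0.0047,0],"spin":0},{"offset":[0,0.0047,-0.006],"spin":0},{"offset":[0,0.0047,-0.012],"spin":0},{"offset":[0,0.0047,-0.018],"spin":0},{"offset":[0,0.0047,-0.024],"spin":0},{"offset":[0,0.0047,-0.028],"spin":0}]' 0 45
```

```text
clock: 21.63
eef_pos: [625.4, -180.0, 157.9]
eef_rot: [3.139, 0.446, 1.436]
wrist_force: [-0.1, 0.7, -6.3]
finger_gap: 33.7
```

```bash
python3 -m crank '[{"offset":[0,0,-0.003],"spin":0},{"offset":[0,0,-0.005],"spin":0},{"offset":[0,0,-0.006],"spin":0},{"offset":[0,0,-0.007],"spin":0},{"offset":[0,0,-0.008],"spin":0},{"offset":[0,0,-0.009],"spin":0},{"offset":[0,0,-0.01],"spin":0},{"offset":[0,0,-0.01],"spin":0}]' 0 45
```

```text
clock: 22.3
eef_pos: [625.8, -180.2, 149.1]
eef_rot: [3.137, 0.447, 1.435]
wrist_force: [-0.7, 0.2, 3.4]
finger_gap: 34.0
```

```bash
python3 -m crank '[{"offset":[0,0,0],"spin":0},{"offset":[0,0,0],"spin":0},{"offset":[0,0,0],"spin":0},{"offset":[0,0,0],"spin":0},{"offset":[0,0,0],"spin":0},{"offset":[0,0,0],"spin":0},{"offset":[0.001,0.005,0.01],"spin":0},{"offset":[0.002,0.012,0.025],"spin":0}]' 0.8 45; python3 -m crank '[{"offset":[0.001,0.013,0.027],"spin":0},{"offset":[0.003,0.028,0.056],"spin":0},{"offset":[0.005,0.043,0.09],"spin":0},{"offset":[0.005,0.075,0.11],"spin":0},{"offset":[0.005,0.11,0.13],"spin":0},{"offset":[0,0.145,0.14],"spin":0},{"offset":[-0.005,0.18,0.14],"spin":0},{"offset":[-0.01,0.21,0.14],"spin":0}]' 0.8; python3 - <<'E'
from h import *
p=manip.camera("scene"); c=p["pixels"][150:260,180:310,::-1]; cv2.imwrite("pics/s5.png",cv2.resize(c,None,fx=5,fy=5,interpolation=cv2.INTER_CUBIC))
print(manip.search_frame(p,"carrier_nose")[:3])
p=manip.camera("top"); np.save("top5.npy",p["pixels"])
E
```

```text
clock: 22.97
eef_pos: [627.2, -168.1, 173.5]
eef_rot: [3.14, 0.447, 1.436]
wrist_force: [0.5, -0.4, 0.5]
finger_gap: 75.1
clock: 23.63
eef_pos: [616.7, 44.5, 315.2]
eef_rot: [3.138, 0.446, 1.436]
wrist_force: [-0.7, -0.2, -0.2]
finger_gap: 74.9
[{'location': [822.1, 46.4, 34.4], 'conf': 0.91}, {'location': [631.7, -176.9, 94.1], 'conf': 0.86}, {'location': [389.5, 23.9, 32.1], 'conf': 0.69}]
```

View pics/s5.png

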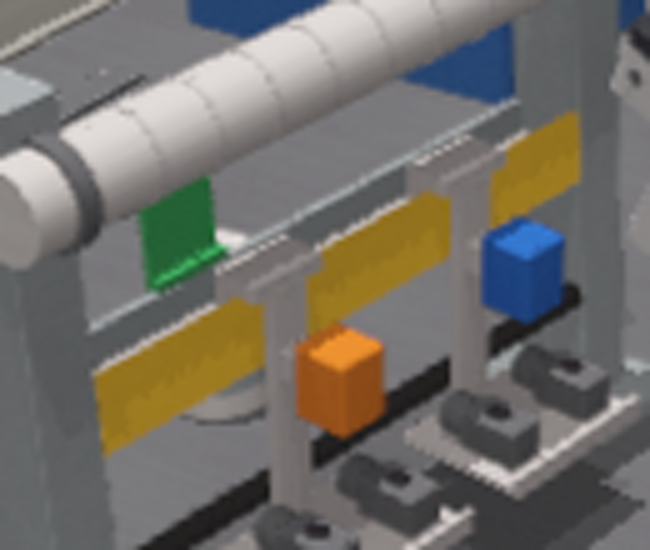

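```bash
python3 - <<'E'
from h import *
p=manip.camera("scene"); f=lambda a,z:px2w(p,np.array(a)/5+[180,150],z)[:,:2]
h=f([(215,275),(290,236),(247,297),(322,257)],225); fl=f([(152,289),(228,253)],205)
hb=f([(408,172),(480,133),(440,190),(505,155)],225)
x=np.array([-.11,-.994]); y=np.array([.994,-.11])
for n,a in(("hook",h),("flag",fl),("blue hook",hb)): print(n,a.round(1).tolist(),"along",(a.mean(0)@y).round(1),"x",(a.mean(0)@x).round(1))
E
```

```text
hook [[650.7, -224.7], [597.2, -217.0], [660.6, -196.4], [607.2, -188.8]] along 647.9 x 136.3
flag [[651.9, -267.6], [600.5, -257.7]] along 651.4 x 192.2
blue hook [[505.1, -206.0], [445.0, -198.7], [513.8, -178.7], [460.7, -171.5]] along 499.0 x 134.7
```

```bash
python3 -m crank '[{"offset":[-0.01,0.03,0],"spin":7},{"offset":[-0.02,0.06,0],"spin":14},{"offset":[-0.03,0.09,0],"spin":21},{"offset":[-0.04,0.12,0],"spin":28},{"offset":[-0.05,0.15,0],"spin":35},{"offset":[-0.06,0.18,0],"spin":42},{"offset":[-0.07,0.21,0],"spin":49},{"offset":[-0.08,0.24,0],"spin":56}]' 0.8; python3 -m crank '[{"offset":[-0.012,0.025,0],"spin":7},{"offset":[-0.024,0.05,0],"spin":14},{"offset":[-0.036,0.075,0],"spin":21},{"offset":[-0.048,0.1,0],"spin":28},{"offset":[-0.058,0.115,0],"spin":29},{"offset":[-0.06,0.118,0],"spin":29},{"offset":[-0.06,0.118,0],"spin":29},{"offset":[-0.06,0.118,0],"spin":29}]' 0.8; python3 - <<'E'
from h import *
p,T=wristcam(); im=p["pixels"][:,:,::-1]; cv2.imwrite("pics/w6.png",cv2.resize(im,None,fx=1.25,fy=1.25,interpolation=cv2.INTER_CUBIC)); np.savez("w6.npz",T=T,**{k:p[k] for k in("fx","fy","cx","cy","k1")})
print(w2px(p,[[555,388,140]],T)*1.25)
E
```

```text
clock: 24.5
eef_pos: [537.0, 282.7, 314.7]
eef_rot: [3.139, 0.447, 2.419]
wrist_force: [0.7, -0.2, 0.3]
finger_gap: 75.2
clock: 25.17
eef_pos: [477.9, 399.7, 314.8]
eef_rot: [3.139, 0.447, 2.923]
wrist_force: [1.0, -0.5, -0.6]
finger_gap: 74.9
[[404.3159614  265.88586958]]
```

View pics/w6.png

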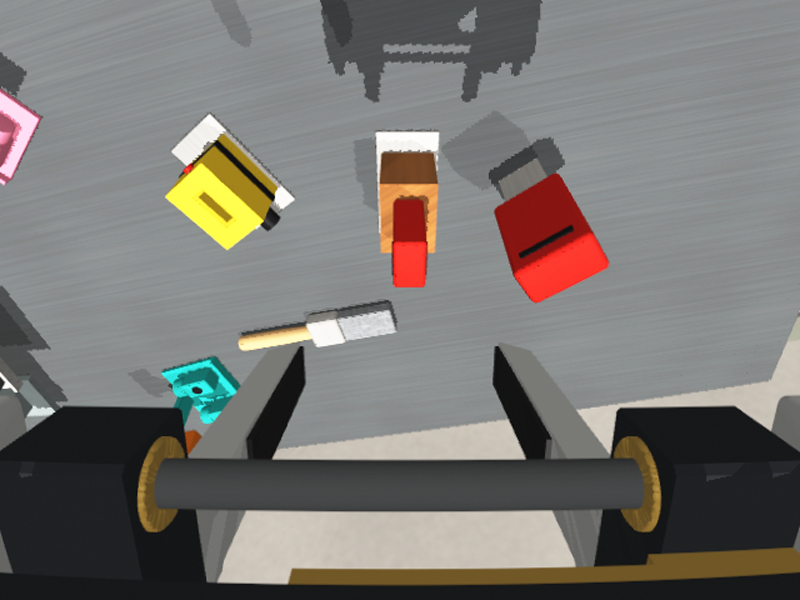

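```bash
python3 - <<'E'
from h import *
d=np.load("w6.npz"); p={k:float(d[k]) for k in("fx","fy","cx","cy","k1")}; T=d["T"]
f=lambda a,z:px2w(p,np.array(a)/1.25,z,T)[:,:2]
k=f([(393,242),(427,242),(428,286),(393,286)],140); print("key",k.round(1).tolist(),k.mean(0).round(1))
print("key sidelines az",[np.rad2deg(np.arctan2(*(b-a)[::-1])).round(1) for a,b in((k[0],k[3]),(k[1],k[2]))])
pb=f([(380,183),(437,183),(436,252),(382,252)],70); print("park top",pb.round(1).tolist(),pb.mean(0))
im=cv2.imread("pics/w6.png"); hsv=cv2.cvtColor(im,cv2.COLOR_BGR2HSV)
sub=hsv[140:255,155:285]; m=cv2.inRange(sub,(22,150,200),(35,255,255)); n,l,st,ce=cv2.connectedComponentsWithStats(m); i=1+st[1:,4].argmax()
print(st[i]); c,_=cv2.findContours((l==i).astype('uint8'),cv2.RETR_CCOMP,cv2.CHAIN_APPROX_NONE)
for a in c:
    if cv2.contourArea(a)<80: continue
    w=px2w(p,(a[:,0]+[155,140])/1.25,70,T)[:,:2]; r=cv2.minAreaRect(w.astype('float32')); print("sw contour",r)
hs=cv2.inRange(hsv[225:300,380:440],(0,200,200),(6,255,255)); ys,xs=np.nonzero(hs); w=px2w(p,(np.c_[xs,ys]+[380,225])/1.25,140,T)[:,:2]; print("key rect",cv2.minAreaRect(w.astype('float32')))
s=manip.read_state(); M=R.from_euler('xyz',s['eef_rot']).as_matrix(); print(s['eef_pos'],M[:,2],np.rad2deg(np.arctan2(M[1,2],M[0,2])))
E
```

```text
key [[531.6, 384.3], [537.1, 409.1], [578.6, 402.4], [572.5, 375.0]] [555.  392.7]
key sidelines az [np.float64(-12.9), np.float64(-9.2)]
park top [[516.3, 376.2], [526.7, 423.0], [595.9, 410.4], [585.0, 361.2]] [555.95922773 392.69529232]
[  11   23   97   86 3726]
sw contour ((507.2047119140625, 228.5215301513672), (70.38711547851562, 50.8093147277832), 25.0064697265625)
sw contour ((506.2979736328125, 229.99945068359375), (32.77805709838867, 9.427023887634277), 24.353416442871094)
key rect ((554.7744750976562, 391.9285888671875), (24.53104019165039, 42.412071228027344), 78.65322875976562)
[477.97073603 399.60914896 314.7102023 ] [ 0.4227124  -0.09172757 -0.90160983] -12.243230943148696
```

```bash
python3 -m crank '[{"offset":[0.011,0,-0.034],"spin":0.9},{"offset":[0.022,0,-0.068],"spin":0.9},{"offset":[0.034,0,-0.102],"spin":0.9},{"offset":[0.047,-0.003,-0.13],"spin":0.9},{"offset":[0.06,-0.006,-0.158],"spin":0.9},{"offset":[0.073,-0.009,-0.184],"spin":0.9},{"offset":[0.081,-0.01,-0.202],"spin":0.9},{"offset":[0.085,-0.011,-0.21],"spin":0.9}]' 0.65; python3 -m crank '[{"offset":[0,0,0],"spin":0},{"offset":[0,0,0],"spin":0},{"offset":[0,0,0],"spin":0},{"offset":[0,0,0],"spin":0},{"offset":[0,0,0],"spin":0},{"offset":[0,0,0],"spin":0},{"offset":[0,0,0],"spin":0},{"offset":[0,0,0],"spin":0}]' 0 15
```

```text
clock: 25.88
eef_pos: [563.8, 386.3, 101.4]
eef_rot: [-3.14, 0.445, 2.937]
wrist_force: [-0.2, 0.4, -0.2]
finger_gap: 60.9
clock: 26.55
eef_pos: [564.0, 387.2, 102.5]
eef_rot: [3.14, 0.446, 2.937]
wrist_force: [-0.9, 5.2, 5.0]
finger_gap: 26.0
```

```bash
python3 -m crank '[{"offset":[0,0.001,0],"spin":0},{"offset":[0,0.001,0],"spin":0},{"offset":[0,0.001,0.01],"spin":0},{"offset":[0,0.001,0.022],"spin":0},{"offset":[0,0.001,0.034],"spin":0},{"offset":[0,0.001,0.046],"spin":0},{"offset":[0,0.001,0.058],"spin":0},{"offset":[0,0.001,0.066],"spin":0}]' 0 40; python3 - <<'E'
from h import *
p,T=wristcam(); im=p["pixels"][:,:,::-1]; cv2.imwrite("pics/w7.png",im); np.savez("w7.npz",T=T,**{k:p[k] for k in("fx","fy","cx","cy","k1")})
s=manip.read_state(); M=R.from_euler('xyz',s['eef_rot']).as_matrix(); print(s['eef_pos'],M[:,2],M[:,1],np.rad2deg(np.arctan2(M[1,2],M[0,2])))
hsv=cv2.cvtColor(np.ascontiguousarray(im),cv2.COLOR_BGR2HSV)
m=cv2.inRange(hsv,(0,200,60),(6,255,255)); n,l,st,ce=cv2.connectedComponentsWithStats(m); print(st[1:][st[1:,4]>150],ce[1:][st[1:,4]>150])
E
```

```text
clock: 27.22
eef_pos: [564.3, 388.4, 171.0]
eef_rot: [3.139, 0.448, 2.936]
wrist_force: [0.5, 0.9, -1.1]
finger_gap: 26.2
[564.68387506 388.62832448 172.22275106] [ 0.42542643 -0.08459857 -0.90103021] [0.20266797 0.97924034 0.00374902] -11.246889082153844
[[  434   114   181   180 18447]
 [  286   208    67   160  9392]] [[522.04754161 204.24865832]
 [319.07410562 290.94175894]]
```

```bash
python3 -m crank '[{"offset":[-0.006,-0.022,0],"spin":5},{"offset":[-0.014,-0.05,0],"spin":11},{"offset":[-0.023,-0.08,0],"spin":18},{"offset":[-0.032,-0.11,0],"spin":25},{"offset":[-0.04,-0.138,0],"spin":31},{"offset":[-0.047,-0.154,0],"spin":35},{"offset":[-0.0496,-0.1594,0],"spin":36},{"offset":[-0.0496,-0.1594,0],"spin":36}]' 0 40; python3 - <<'E'
from h import *
p,T=wristcam(); im=p["pixels"][:,:,::-1]
s=manip.read_state(); M=R.from_euler('xyz',s['eef_rot']).as_matrix(); print(s['eef_pos'],np.rad2deg(np.arctan2(M[1,2],M[0,2])))
t=manip.camera("top")["pixels"][:,:,::-1]; c=manip.camera("scene")["pixels"][:,:,::-1]
cv2.imwrite("pics/m8.png",np.hstack([cv2.resize(im,(440,330)),cv2.resize(c[235:325,355:453],(359,330),interpolation=cv2.INTER_CUBIC)]))
E
```

```text
clock: 27.93
eef_pos: [514.4, 226.7, 172.3]
eef_rot: [3.14, 0.449, -2.712]
wrist_force: [-0.7, -0.7, -1.3]
finger_gap: 26.0
[515.02963834 227.66365634 172.58843837] 24.649384217542462
```

View pics/m8.png

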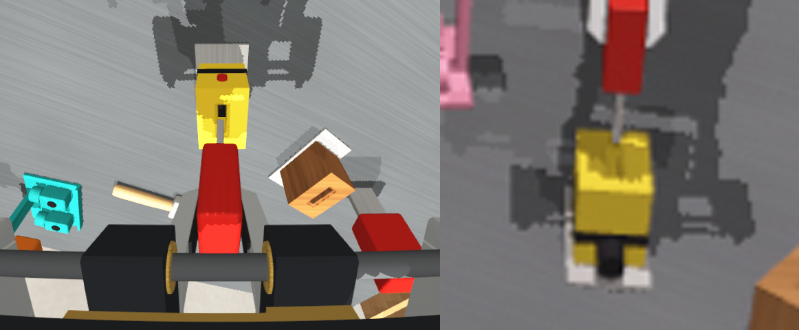

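```bash
python3 -m crank '[{"offset":[0,0.0015,-0.005],"spin":0},{"offset":[0,0.0015,-0.012],"spin":0},{"offset":[0,0.0015,-0.018],"spin":0},{"offset":[0,0.0015,-0.022],"spin":0},{"offset":[0,0.0015,-0.025],"spin":0},{"offset":[0,0.0015,-0.028],"spin":0},{"offset":[0,0.0015,-0.031],"spin":0},{"offset":[0,0.0015,-0.034],"spin":0}]' 0 40; python3 -c "
from cell import manip;s=manip.read_state();print(s['eef_pos'],s['wrist_force'],s['moment'])"
```

```text
clock: 28.75
eef_pos: [515.3, 230.8, 138.0]
eef_rot: [3.137, 0.449, -2.722]
wrist_force: [0.4, 1.1, -1.0]
finger_gap: 25.7
[515.272559   230.78304308 138.04289519] [ 0.43977798  1.14412896 -0.98268319] [-0.04517182  0.28083915 -0.07486384]
```

```bash
python3 -m crank '[{"offset":[0,-0.001,-0.004],"spin":0},{"offset":[0,-0.001,-0.009],"spin":0},{"offset":[0,-0.001,-0.014],"spin":0},{"offset":[0,-0.001,-0.019],"spin":0},{"offset":[0,-0.001,-0.024],"spin":0},{"offset":[0,-0.001,-0.028],"spin":0},{"offset":[0,-0.001,-0.031],"spin":0},{"offset":[0,-0.001,-0.033],"spin":0}]' 0 40; python3 -m crank '[{"offset":[0,0,-0.0005],"spin":0},{"offset":[0,0,-0.001],"spin":0},{"offset":[0,0,-0.0015],"spin":0},{"offset":[0,0,-0.002],"spin":0},{"offset":[0,0,-0.0025],"spin":0},{"offset":[0,0,-0.003],"spin":0},{"offset":[0,0,-0.003],"spin":0},{"offset":[0,0,-0.003],"spin":0}]' 0 40
```

```text
clock: 29.42
eef_pos: [515.2, 229.7, 104.6]
eef_rot: [3.137, 0.448, -2.722]
wrist_force: [1.1, -0.2, -1.2]
finger_gap: 25.7
clock: 30.08
eef_pos: [515.5, 229.9, 102.3]
eef_rot: [3.137, 0.449, -2.722]
wrist_force: [-3.5, -2.3, 6.5]
finger_gap: 25.9
```

```bash
python3 -m crank '[{"offset":[0,0,0.0005],"spin":0},{"offset":[0,0,0.0005],"spin":0},{"offset":[0,0,0.0005],"spin":0},{"offset":[0,0,0.0005],"spin":0},{"offset":[0,0,0.0005],"spin":0},{"offset":[0,0,0.0005],"spin":0},{"offset":[0,0,0.0005],"spin":0},{"offset":[0,0,0.0005],"spin":0}]' 0.6 40; python3 -m crank '[{"offset":[-0.004,-0.002,0.01],"spin":0},{"offset":[-0.012,-0.005,0.028],"spin":0},{"offset":[-0.024,-0.011,0.055],"spin":0},{"offset":[-0.037,-0.017,0.085],"spin":0},{"offset":[-0.05,-0.023,0.115],"spin":0},{"offset":[-0.06,-0.028,0.14],"spin":0},{"offset":[-0.06,-0.028,0.16],"spin":0},{"offset":[-0.06,-0.028,0.16],"spin":0}]' 0.6; python3 - <<'E'
from h import *
p,T=wristcam(); im=np.ascontiguousarray(p["pixels"]); hsv=cv2.cvtColor(im,cv2.COLOR_RGB2HSV)
m=cv2.inRange(hsv,(0,200,60),(6,255,255)); n,l,st,ce=cv2.connectedComponentsWithStats(m)
for i in range(1,n):
    if st[i,4]>300:
        t=cv2.inRange(hsv,(0,200,200),(6,255,255))*(l==i).astype('uint8'); ys,xs=np.nonzero(t)
        if len(xs)>50: print("red top@140",cv2.minAreaRect(px2w(p,np.c_[xs,ys],140,T)[:,:2].astype('float32')))
t=manip.camera("top"); print("key top",[(d["conf"],d["location"].__class__ and np.round(d["location"])) for d in manip.search_frame(t,"key")])
hv=cv2.cvtColor(t["pixels"],cv2.COLOR_RGB2HSV)
for nm,lo,hi,z in(("red",(0,180,150),(6,255,255),140),("orange",(8,150,150),(20,255,255),195),("blue",(105,150,120),(125,255,255),195)):
    n,l,st,ce=cv2.connectedComponentsWithStats(cv2.inRange(hv,lo,hi)[100:380,120:560])
    for i in range(1,n):
        if st[i,4]>40: print(nm,st[i,4],px2w(t,[ce[i]+[120,100]],z).round(1))
E
```

```text
clock: 30.75
eef_pos: [515.5, 229.9, 102.8]
eef_rot: [3.137, 0.449, -2.722]
wrist_force: [0.3, 0.5, 0.5]
finger_gap: 56.4
clock: 31.42
eef_pos: [456.3, 202.1, 267.5]
eef_rot: [3.138, 0.456, -2.722]
wrist_force: [0.3, -0.4, 0.1]
finger_gap: 56.5
red top@140 ((505.6972351074219, 226.55075073242188), (41.39805221557617, 24.95233726501465), 23.989500045776367)
key top [(0.63, array([566., 487., 160.])), (0.55, array([509., 222., 139.]))]
red 320 [[570.1 508.8 140. ]]
orange 153 [[780.5  48.6 195. ]]
orange 175 [[ 625.3 -164.9  195. ]]
orange 356 [[539.1 352.8 195. ]]
orange 167 [[387.2   8.3 195. ]]
blue 104 [[ 477.  -150.7  195. ]]
```

```bash
python3 -c "
from cell import manip;print(manip.sign_off(), manip.read_state()['clock'])"
```

```text
the job is handed in; nothing more can be done
the job is handed in; nothing more can be done
```

The orange-gripped carrier hangs at the green-flag station and the red key is home in the interlock switch. Both are released, and the job was handed in at about 32 s. No verdict was reported.

- **Gripper lean:** The moves have no tilt command. I leaned the gripper by repeatedly asking for poses beyond the arm's reach, which got about 26° instead of the recommended 35–45°. No contact with the pipe was noticed.
- **Carrier:**
  - I moved it forward until the strap touched the lip (24 N), backed off, and lowered it about 38 mm until the nose took load on the tread.
  - In the scene picture it hangs like the blue one, about 4 mm from the flag's centre along the rail.
  - A later top view still showed its orange block at the same place, and the blue one unmoved within a few millimetres.
- **Key:**
  - It went into the slot with little force. The shoulder landed at tool height 102.3 mm, against 102.5 mm when I gripped it in the parking block.
  - After release, the wrist camera put the handle at (506, 227) and the slot estimates were (507, 225) to (506, 230). That is within about 4 mm, but the wrist and top cameras differ by about 4 mm in y.
- **Not checked:** I did not re-measure the brush and the tin at the end. No move came near them and no unexpected force appeared.

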